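# Chase the clamp thread of a shoe jack with a hand-cranked tap

### The arm

A 6-joint arm with a two-finger parallel gripper is mounted at the origin on the work surface. World frame = base frame: x ahead of the robot, y to its left, z up, the work surface at z = 0. Lengths are in m, angles in rad, forces in N, time in s.
With the tool pointing down it reaches from about 0.325 to 0.875 m from the base axis. Payload 4.4 kg.
Tool frame: the origin (TCP) lies between the finger pads; the fingertips stand 8 mm ahead of it and the grasp point (between the pads) lies 11 mm behind it; z points along the fingers, y is the line along which they close (so a half turn about z gives the same grasp; the last joint's range is limited). The gripper opens to 85 mm and grips with 20 to 120 N. Pads are 22 mm wide; open, the fingers measure 114 mm over their backs; the gripper's body (76 mm by 85 mm) begins 54 mm behind the grasp point. The pads swing forward as they close: fully open they stand 13 mm farther back than shut.
Start: joints at [-1.383, 0.207, 1.542, -0, 1.393, -0.15], TCP at [0.191, -0.542, 0.239] pointing down, gripper open.
Joint ranges: [-2.73, 2.73], [-0.86, 2.22], [0.23, 2.46], [-1.11, 4.25], [0.08, 2.63], [-2.82, 2.82]. Speed limits (rad/s): [2.79, 2.79, 3.14, 3.14, 3.14, 3.14].

### API

Orientations are given as a 3x3 rotation matrix whose columns are the frame's x, y, z axes.
In Python, from workcell import bot, viewer gives the robot as it stands. Calls block until the motion is done:
- bot.move_to(position, orientation): joint-space move of the TCP to a pose.
- bot.move_linear(position, v=0.15, attitude=None): straight line of the TCP; attitude=None keeps the orientation; v is the mean speed in m/s.
- bot.move_joints(angles): joint-space move.
- bot.release() and bot.grab(effort=None): open the fingers fully, or close them until they stop; effort is the grip in N (None keeps the last).
- bot.sleep(seconds).
- bot.solve_ik(position, orientation): joint angles nearest the present ones, or None.
- viewer.get_image(name): name is "scene" or "top" or "wrist"; returns a dict with "pixels" (400x640x3 uint8, blue, green, red), "K" (3x3 intrinsics, pixels), "world_from_camera" (4x4, takes a point from camera to world coordinates); the wrist camera has in their place "tool_from_camera" (4x4, takes a point from camera to tool coordinates, whose origin is the TCP and whose axes are the flange's). Camera axes: x right, y down, z forward; pixel columns grow to the right and rows downward; lengths in m; the calibration is good to about 2 mm. A picture is of the moment at which its call begins: read the wrist's pose just before it. There is no depth.
A pose or a line that the arm cannot do raises bot.IKError and nothing moves.
- bot.job_done(): hands the job in; it is judged then, once.
Readings, each from a call of its own:
- bot.get_t(): time.
- bot.get_joint_pos(): joint angles.
- bot.get_qvel(): joint speeds.
- bot.get_joint_torque(): joint torques, N m.
- bot.get_position(): TCP position.
- bot.get_eef_rot(): TCP orientation.
- bot.get_force(): force on the tool from outside, world axes, zero at the start.
- bot.get_moment(): the same for the moment, N m.
- bot.get_opening(): finger opening in m.
- bot.get_grasp_force(): force on a finger pad.
Only numpy, scipy, OpenCV 4.12 (cv2) and the standard library are available. Lean on these libraries where they do the work, as an engineer would, in place of code of your own. Each camera call takes 0.05 s, during which the arm holds its last target. There are 200 camera calls.

### The job

Clean out the thread in the shoe jack's boss with the tap that stands in it: crank it by the red knob half a turn forward (clockwise from above), then a quarter turn back to break the dirt, and repeat until you feel it stop at the bottom of the hole on a forward stroke. Do not force it, since the thin tap snaps if pushed hard against the bottom; then back it off a quarter turn, let go, and leave the other things on the bench alone.

Things in the scene. Friction and masses are not known exactly. Their poses are not given: they have to be found in the camera images.
- jack: Shoe jack bolted to the bench: steel base plate 160 x 110 x 12 mm, round green boss 52 mm across with its top 100 mm above the bench, and, along its own +x, a sprung rod ending in a cork pad 113 mm from the boss axis, 92 mm high. Origin on the boss axis, at the bench. Place and yaw vary.
- axis (a point): Point on the vertical turning axis of the brass tap that stands in the boss, level with the middle of the red knob (about 168 mm above the bench at the start, sinking 3 mm per forward turn with the tap and crank).
- knob (a point): Middle of the red crank knob, an upright cylinder 24 mm across, 45 mm tall, 70 mm from the axis. It spins freely on its pin, so a gripper can carry it round at constant yaw. The steel crank arm under it (16 mm wide) has its top 25 mm below this point; a counterweight reaches 64 mm out on the oppopoint side, below the knob. Forward is clockwise from above.
- tap (a joint): Turn of the tap in its thread, rad, growing clockwise from above (forward, in). It starts between 0 and 0.5. The exact depth of the hole is not given: somewhere between 0.82 and 1.0 turn forward of the start the tap meets the solid bottom and turns no farther. The thread drags at about 0.2 N m (3 N at the knob) either way.
- windup (a joint): Elastic twist of the tap's shank between tap and crank, rad, 0 unloaded, positive when the crank is pushed forward; 5 N m per rad (1 N at the knob is 0.014 rad). Free running is about 0.04; the tap snaps beyond 0.18 either way (13 N at the knob). At the bottom the twist keeps rising as the crank is pushed on: 0.09 to 0.14 (6 to 10 N) is a sure, safe feel of the bottom.
- last: Bystander: loose green plastic shoe last, 173 mm long, 76 mm wide, 75 mm high, origin under it, 65 mm from its heel end.
- tin: Bystander: loose open aluminium tin, 72 mm across, 35 mm high, origin under its centre.
- wax: Bystander: loose amber glass jar with brass cap, 52 mm across, 65 mm high, origin under its centre.
Not all that is in view belongs to the job. Several things have the shape of the jack; the one meant has the colours described above.

How it is judged:
On the way, in this order (a step that is already met when the one before it is completed fails the run):
1. first forward stroke of about half a turn: tap past 2.65 rad (value of joint tap above 2.65 rad), for 0.02 s.
2. back about a quarter turn: tap below 2.5 rad (running on past 4.4 rad instead fails the run) ((value of joint tap below 2.5 rad or value of joint tap above 4.4 rad)), for 0.02 s.
3. second forward stroke: tap past 4.1 rad (value of joint tap above 4.1 rad), for 0.02 s.
4. back about a quarter turn: tap below 4.0 rad (running on past 5.7 rad instead fails the run) ((value of joint tap below 4 rad or value of joint tap above 5.7 rad)), for 0.02 s.
5. third forward stroke: tap past 5.2 rad (value of joint tap above 5.2 rad), for 0.02 s.
6. tap pressed lightly against the bottom of the hole: the shank's twist above 0.07 rad (5 N at the knob) (value of joint tap above 5.2 rad and value of joint windup above 0.07 rad), for 0.02 s.
At the end, for the whole second after the job is handed in: The tap, having been at the bottom of the hole, stands still, backed off from it by about a quarter turn (tap between 3.8 and 5.2 rad), the knob released; the last, the tin and the jar are within 20 mm of where they began (value of joint tap between 3.8 and 5.2 rad and distance of each of last, tin, wax from where it was at the start of the episode below 0.02 m and velocity of joint tap between -0.1 and 0.1 rad/s); the robot touches nothing.
It fails at once if the tap snaps: its shank is twisted more than 0.18 rad (13 N at the knob) either way (value of joint windup above 0.18 rad or value of joint windup below -0.18 rad).
It fails at once if a bystander (last, tin or jar) is moved more than 20 mm (distance of any of last, tin, wax from where it was at the start of the episode above 0.02 m).
It also fails if it takes over 72 s, if anything falls off the work surface, if the arm or the gripper's body presses on something with over 40 N, if the wrist force passes 120 N, or if a joint passes its speed limit or range.

## Working session

There is one attempt and no reset: what is moved stays moved. The work goes in short steps, each a Python script; the robot and the scene stay as the last script left them, time stands still between calls to the robot, and variables do not carry over. Pictures are saved under pics/ and viewed, at most 10 in all, crops included, and the job is handed in when it is done.

```bash
mkdir -p pics; ls; python3 - <<'E'
from workcell import bot, viewer
import cv2,numpy as np
for n in ("scene","top"):
    d=viewer.get_image(n); cv2.imwrite(f"pics/{n}0.png",d["pixels"]); np.savez(f"{n}.npz",K=d["K"],T=d["world_from_camera"]); print(n,d["K"].tolist(),np.round(d["world_from_camera"],3).tolist())
print(bot.get_t())
E
```

```text
pics
scene [[495.400007751038, 0.0, 320.41333432081956], [0.0, 495.400007751038, 200.5579321951225], [0.0, 0.0, 1.0]] [[-0.797, 0.535, -0.279, 0.858], [0.603, 0.706, -0.371, 0.425], [-0.001, -0.464, -0.886, 0.996], [0.0, 0.0, 0.0, 1.0]]
top [[379.06687490714023, 0.0, 319.98696843149065], [0.0, 379.06687490714023, 202.69123035840065], [0.0, 0.0, 1.0]] [[0.025, -0.992, 0.123, 0.458], [-1.0, -0.024, 0.013, 0.027], [-0.01, -0.123, -0.992, 0.976], [0.0, 0.0, 0.0, 1.0]]
0.1
```

View pics/scene0.png

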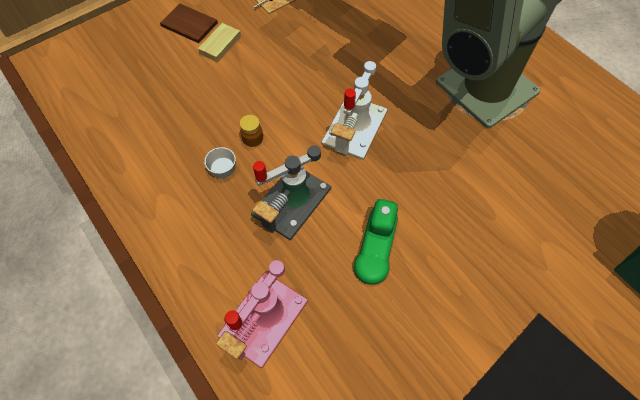

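View pics/top0.png

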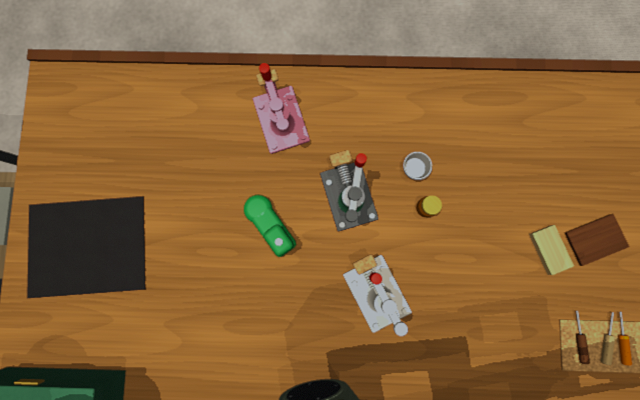

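Three things could be the jack: pink (scene 262,310; top 280,118), dark with a green boss (scene 292,195; top 350,195), and white (scene 355,125; top 378,293). The green boss points to the middle one. I'll check it in a close crop.

```bash
python3 - <<'E'
import cv2,numpy as np
a=cv2.imread("pics/scene0.png")[135:245,235:345]; b=cv2.imread("pics/top0.png")[140:240,310:410]
cv2.imwrite("pics/crop.png",np.hstack([cv2.resize(a,(400,400),interpolation=3),cv2.resize(b,(400,400),interpolation=2)]))
E
```

```text
(no output)
```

View pics/crop.png

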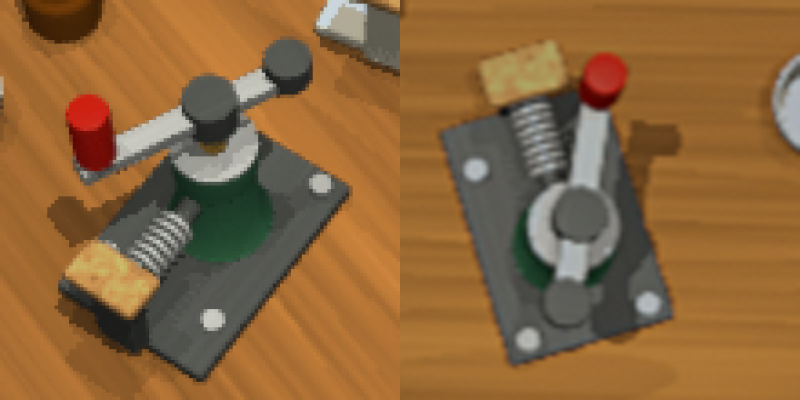

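The crop shows the dark steel jack with a green boss and a red knob, so this is the one. Knob top is at crop left (88,112) and right (605,78), hub top at (210,92) and (580,213).

```bash
cat > h.py <<'E'
import numpy as np, cv2
def ray(K,T,uv):
    d=T[:3,:3]@np.linalg.solve(K,[*uv,1.]); return T[:3,3],d/np.linalg.norm(d)
def tri(rays):
    A=np.vstack([np.eye(3)-np.outer(d,d) for o,d in rays]); b=np.hstack([o-d*(d@o) for o,d in rays])
    return np.linalg.lstsq(A,b,rcond=None)[0]
def at_z(o,d,z): return o+d*(z-o[2])/d[2]
def down(yaw): # tool x axis at yaw, pointing down
    c,s=np.cos(yaw),np.sin(yaw); return np.array([[c,s,0],[s,-c,0],[0,0,-1.]])
E
python3 - <<'E'
from h import *
from workcell import bot,viewer
S=np.load("scene.npz");T=np.load("top.npz")
sc=lambda x,y:ray(S["K"],S["T"],(235+x/3.636,135+y/3.636))
tp=lambda x,y:ray(T["K"],T["T"],(310+(x-400)/4,140+y/4))
P={n:tri([sc(*a),tp(*b)]) for n,a,b in (("knob",(88,112),(605,78)),("hub",(210,92),(580,213)),("cw",(288,58),(568,298)))}
for n,p in P.items(): print(n,p.round(4))
k=at_z(*tp(605,78),.1905);print("knob at z",k, at_z(*sc(88,112),.1905))
R=bot.get_eef_rot();print(R.round(2).tolist(),bot.get_joint_pos(), bot.get_force())
d=k-P["hub"];yr=np.arctan2(d[1],d[0]);print(yr,np.hypot(d[0],d[1]))
# closing line y tangential -> x axis radial
for y in (yr,yr+np.pi,yr-np.pi/2,yr+np.pi/2):
    print(y,bot.solve_ik([*k[:2],.30],down(y)))
E
```

```text
knob [ 0.6509 -0.0479  0.1814]
hub [ 0.5819 -0.0375  0.1486]
cw [ 0.5341 -0.031   0.1472]
knob at z [ 0.64933722 -0.04768772  0.1905    ] [ 0.65262083 -0.04182137  0.1905    ]
[[0.94, 0.33, -0.0], [0.33, -0.94, 0.0], [0.0, -0.0, -1.0]] [-1.38248970e+00  2.07410200e-01  1.54282179e+00 -1.42037249e-05
  1.39349552e+00 -1.50502922e-01] [-0.65276263 -0.63905221  0.0032887 ]
-0.14967868507886667 0.06819351361461057
-0.14967868507886667 [-2.06093049e-01  3.31133501e-01  1.26149059e+00 -4.44089210e-16
  1.54896857e+00  1.51438196e+00]
2.9919139685109264 [-2.06093049e-01  3.31133501e-01  1.26149059e+00 -4.44089210e-16
  1.54896857e+00 -1.62721069e+00]
-1.7204750118737633 None
1.4211176417160298 [-2.06093049e-01  3.31133501e-01  1.26149059e+00 -4.44089210e-16
  1.54896857e+00 -5.64143641e-02]
```

```bash
python3 - <<'E'
from h import *
from workcell import bot,viewer
p=bot.get_position(); 
bot.move_to([.615,-.043,.36],down(-.15))
tp,R=bot.get_position(),bot.get_eef_rot()
d=viewer.get_image("wrist"); cv2.imwrite("pics/w1.png",d["pixels"])
W=np.eye(4);W[:3,:3]=R;W[:3,3]=tp
np.savez("w1.npz",K=d["K"],T=W@d["tool_from_camera"]); print(tp,bot.get_t(),(W@d["tool_from_camera"]).round(3).tolist(),bot.get_force())
E
```

```text
[ 0.61484344 -0.04388435  0.35970512] 2.5167 [[-0.15, -0.936, -0.317, 0.695], [-0.989, 0.143, 0.048, -0.057], [0.001, 0.321, -0.947, 0.494], [0.0, 0.0, 0.0, 1.0]] [0.20819453 0.38818253 0.81639415]
```

View pics/w1.png

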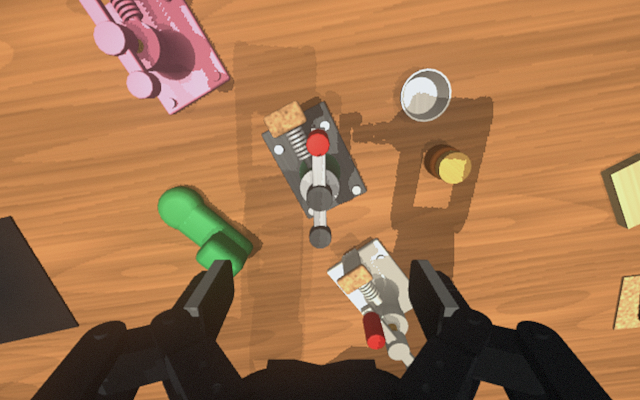

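Wrist view: knob top is about (318,143), hub (319,197), counterweight (320,237). The line knob–hub runs along the image column, as expected.

```bash
python3 - <<'E'
from h import *
S=np.load("scene.npz");T=np.load("top.npz");W=np.load("w1.npz")
sc=lambda x,y:ray(S["K"],S["T"],(235+x/3.636,135+y/3.636))
tp=lambda x,y:ray(T["K"],T["T"],(310+(x-400)/4,140+y/4))
w=lambda x,y:ray(W["K"],W["T"],(x,y))
for n,a,b,c in (("knob",(88,112),(605,78),(318,143)),("hub",(210,92),(580,213),(319,197)),("cw",(288,58),(568,298),(320,237))):
    print(n,tri([sc(*a),tp(*b),w(*c)]).round(4), [tri(q).round(4) for q in ([sc(*a),w(*c)],[tp(*b),w(*c)])])
    for z in (.15,.16,.1905): print(z,at_z(*tp(*b),z)[:2].round(4),at_z(*w(*c),z)[:2].round(4),at_z(*sc(*a),z)[:2].round(4))
im=cv2.imread("pics/w1.png")[110:260,260:380]; cv2.imwrite("pics/w1c.png",cv2.resize(im,(480,600),interpolation=2))
E
```

```text
knob [ 0.6508 -0.0479  0.1814] [array([ 0.6502, -0.0479,  0.18  ]), array([ 0.6509, -0.0482,  0.1841])]
0.15 [ 0.6592 -0.0515] [ 0.6461 -0.0471] [ 0.6423 -0.0653]
0.16 [ 0.6568 -0.0506] [ 0.6476 -0.0474] [ 0.6448 -0.0595]
0.1905 [ 0.6493 -0.0477] [ 0.6519 -0.0483] [ 0.6526 -0.0418]
hub [ 0.5821 -0.038   0.1473] [array([ 0.5806, -0.0382,  0.1443]), array([ 0.5832, -0.0386,  0.1489])]
0.15 [ 0.583  -0.0387] [ 0.5836 -0.0385] [ 0.5812 -0.0353]
0.16 [ 0.5815 -0.0379] [ 0.5869 -0.0391] [ 0.5845 -0.0299]
0.1905 [ 0.5769 -0.0355] [ 0.5967 -0.0408] [ 0.5945 -0.0133]
cw [ 0.5335 -0.031   0.1487] [array([ 0.5298, -0.0313,  0.1429]), array([ 0.5353, -0.0324,  0.1564])]
0.15 [ 0.5359 -0.0328] [ 0.5323 -0.0319] [ 0.5334 -0.0272]
0.16 [ 0.535  -0.0321] [ 0.537  -0.0326] [ 0.5372 -0.0218]
0.1905 [ 0.5321 -0.0299] [ 0.5514 -0.0349] [ 0.5489 -0.0055]
```

View pics/w1c.png

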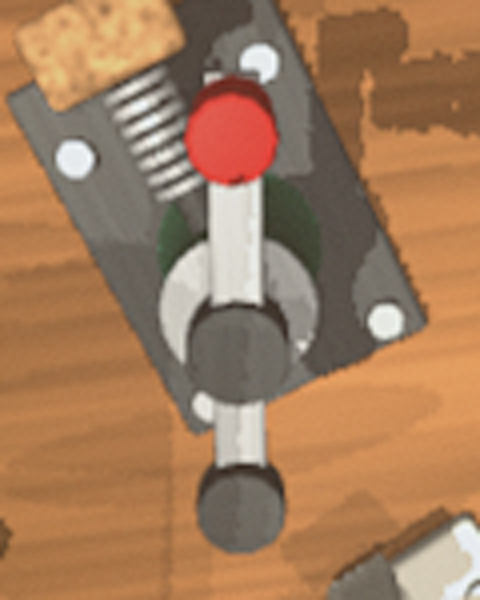

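```bash
python3 - <<'E'
from h import *
from workcell import bot
A=np.array([.5815,-.038]);k=np.array([.6505,-.048]);d=k-A;phi=np.arctan2(d[1],d[0]);k=A+.07*d/np.hypot(*d)
print(phi,k)
bot.move_to([*k,.25],down(phi)); bot.move_linear([*k,.163],v=.1)
bot.sleep(.3); F0=np.array(bot.get_force()); print("F0",F0,bot.get_opening())
bot.grab(20); bot.sleep(.2)
print(bot.get_t(),bot.get_opening(),bot.get_grasp_force(),bot.get_force()-F0,bot.get_position())
np.savez("st.npz",A=A,phi=phi,F0=F0)
E
```

```text
-0.14392544938821644 [ 0.65077624 -0.04804004]
F0 [ 1.02155043  0.14601176 -0.73170569] 0.0856376295896272
5.15 0.023384703839287976 22.877189218997955 [-1.85795359  1.68437863  1.33052688] [ 0.65082233 -0.04777174  0.16308313]
```

```bash
cat > c.py <<'E'
from h import *
from workcell import bot
class Crank:
    def __init__(s):
        d=dict(np.load("st.npz")); s.A,s.phi,s.F0=d["A"],float(d["phi"]),d["F0"]; s.n=float(d.get("n",0)); s.r=float(d.get("r",.07)); s.log=[]
    def save(s): np.savez("st.npz",A=s.A,phi=s.phi,F0=s.F0,n=s.n,r=s.r)
    def force(s,m=1):
        F=np.mean([np.array(bot.get_force())-s.F0 for _ in range(m)],0); t=s.phi-s.n
        return F[0]*np.cos(t)+F[1]*np.sin(t), F[0]*np.sin(t)-F[1]*np.cos(t), F[2]   # radial, forward, up
    def step(s,dn,v=.05,g=1e-4):
        s.n+=dn; t=s.phi-s.n
        bot.move_linear([*(s.A+s.r*np.array([np.cos(t),np.sin(t)])),.163-.003*s.n/2/np.pi],v=v)
        f=s.force(); s.r=np.clip(s.r+g*f[0],.062,.078); s.log.append([s.n,s.r*1e3,*f,bot.get_t(),*bot.get_position()]); return f
    def go(s,n1,d=.1,lim=8,**k):
        while abs(n1-s.n)>1e-6:
            f=s.step(np.clip(n1-s.n,-d,d),**k)
            if abs(f[1])>lim: print("LIMIT",s.n,f); return False
        return True
E
python3 - <<'E'
from c import *
c=Crank(); c.go(.6); c.save(); np.set_printoptions(suppress=True,precision=3); print(np.array(c.log)[:,:6]); bot.sleep(.3);print(c.force())
E
```

```text
[[ 0.1   69.777 -2.231 -1.776  2.392  5.442]
 [ 0.2   69.595 -1.824 -1.875  1.99   5.733]
 [ 0.3   69.374 -2.201 -2.293  2.076  6.025]
 [ 0.4   69.183 -1.917 -2.619  1.436  6.317]
 [ 0.5   69.054 -1.284 -1.35   1.584  6.608]
 [ 0.6   68.931 -1.235 -2.869  1.574  6.9  ]]
(np.float64(-0.6015331940375057), np.float64(-1.3954544644288702), np.float64(2.7617851499288797))
```

```bash
python3 - <<'E'
from c import *
c=Crank(); ok=c.go(3.1); c.save(); np.set_printoptions(suppress=True,precision=2); L=np.array(c.log); print(ok,L[::2,:6]); np.save("log1.npy",L)
P=L[:,6:8]; s=np.linalg.lstsq(np.c_[2*P,np.ones(len(P))],(P**2).sum(1),rcond=None)[0]; print("fit",s[:2]*1e3,1e3*np.sqrt(s[2]+s[:2]@s[:2]))
E
```

```text
True [[ 0.7  68.89 -0.39 -1.21  2.81  7.49]
 [ 0.9  68.87  0.07 -1.51  3.13  8.07]
 [ 1.1  68.9   0.13 -0.04  3.09  8.66]
 [ 1.3  68.93  0.19 -1.43  2.86  9.24]
 [ 1.5  68.96 -0.16 -1.    2.25  9.82]
 [ 1.7  68.79 -0.66 -1.74  2.25 10.41]
 [ 1.9  68.97  0.87 -1.53  1.7  10.99]
 [ 2.1  69.26  1.78 -1.17  4.1  11.57]
 [ 2.3  69.44  0.44 -1.36  3.94 12.16]
 [ 2.5  69.8   1.72 -1.83  3.41 12.74]
 [ 2.7  70.16  1.58 -2.75  3.41 13.32]
 [ 2.9  70.19  0.28 -2.79  2.24 13.91]
 [ 3.1  70.38  1.29 -2.49  4.19 14.49]]
fit [581.42 -36.65] 70.26903132890817
```

```bash
python3 - <<'E'
from c import *
from workcell import viewer
c=Crank(); print(bot.get_opening(),bot.get_grasp_force())
d=viewer.get_image("top"); cv2.imwrite("pics/t2.png",cv2.resize(d["pixels"][120:270,270:430],(640,600),interpolation=2))
p=c.A+c.r*np.array([np.cos(c.phi-c.n),np.sin(c.phi-c.n)])
c.A=np.array([.58142,-.03665]); c.phi=-.159; q=p-c.A; c.n=(c.phi-np.arctan2(q[1],q[0]))%(2*np.pi); c.r=np.hypot(*q); print(c.n,c.r)
ok=c.go(1.5); c.save(); np.set_printoptions(suppress=True,precision=2); L=np.array(c.log); print(ok,L[::3,:6],bot.get_opening())
E
```

```text
0.023100511327785598 23.073441088199615
3.0659030546060753 0.07017232789940869
True [[ 2.97 70.24  0.67  2.13  4.8  14.83]
 [ 2.67 70.21 -1.56  2.58  1.93 15.71]
 [ 2.37 70.05  0.73  2.59  3.63 16.58]
 [ 2.07 70.21  0.47  2.4   3.68 17.46]
 [ 1.77 70.14 -0.07  3.49  3.88 18.33]
 [ 1.5  70.27 -0.09  3.32  3.68 19.17]] 0.0231999934055458
```

View pics/t2.png

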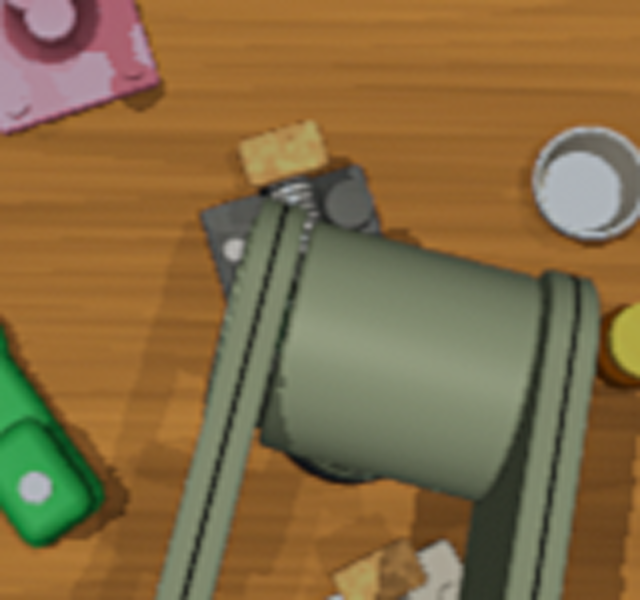

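The counterweight has swung to the far side (350,200), so the tap has turned half a turn. The first back stroke is done too.

```bash
python3 - <<'E'
from c import *
c=Crank(); ok=all(c.go(n) and c.save() is None for n in (4.64,3.07,4.9)); c.save(); np.set_printoptions(suppress=True,precision=2); L=np.array(c.log); print(ok,L[::3,:6],bot.get_opening()); np.save("log2.npy",L)
bot.sleep(.2);print(c.force(5))
E
```

```text
True [[ 1.6  70.22 -0.42 -1.36 -0.29 19.46]
 [ 1.9  70.04 -0.65 -1.73  1.48 20.33]
 [ 2.2  70.31  1.14 -2.05  1.85 21.21]
 [ 2.5  70.26 -0.67 -2.73  1.98 22.08]
 [ 2.8  70.29 -0.39 -1.35  1.77 22.96]
 [ 3.1  70.08 -0.63 -1.95  3.25 23.83]
 [ 3.4  70.19  0.28 -2.18  2.81 24.71]
 [ 3.7  70.1   0.62 -3.01  3.82 25.58]
 [ 4.   70.21  0.55 -2.68  5.06 26.46]
 [ 4.3  69.92 -1.43 -3.05  3.78 27.33]
 [ 4.6  69.92  0.87 -3.32  5.15 28.21]
 [ 4.44 70.07  0.57  0.52  1.13 29.04]
 [ 4.14 70.15  0.48  1.33  2.69 29.92]
 [ 3.84 70.1  -0.32  1.52  2.09 30.79]
 [ 3.54 70.05 -0.62  1.62  2.42 31.67]
 [ 3.24 70.21  0.29  1.56  3.35 32.54]
 [ 3.17 70.22 -0.37 -2.97  2.07 33.38]
 [ 3.47 70.18  0.28 -2.55  3.54 34.25]
 [ 3.77 70.08  0.31 -2.33  4.35 35.12]
 [ 4.07 69.96  0.09 -3.68  4.69 36.  ]
 [ 4.37 70.1   1.36 -3.97  4.41 36.88]
 [ 4.67 70.11  0.45 -2.8   5.2  37.75]
 [ 4.9  70.03 -0.56 -3.36  3.53 38.58]] 0.0236662297354001
(np.float64(-0.04437731359687258), np.float64(-3.3218422792005526), np.float64(3.1332131545242543))
```

```bash
python3 - <<'E'
from c import *
c=Crank(); hits=0
while c.n<6.45 and bot.get_t()<62:
    f=c.step(.02,v=.03)
    if f[1]<-6:
        bot.sleep(.05); f=c.force(4); print(c.n,np.round(f,2),bot.get_t())
        if f[1]<-7.2: break
c.save(); np.set_printoptions(suppress=True,precision=2); L=np.array(c.log); print(L[-14:,:6],L[:-14:6,[0,3,5]]); print(bot.get_t(),c.force(4))
E
```

```text
5.619999999999985 [-0.31 -4.68  3.49] 47.8333
5.639999999999985 [-0.63 -6.32  3.45] 48.1333
5.659999999999984 [-0.71 -6.51  3.71] 48.4333
5.679999999999984 [-0.24 -7.12  4.85] 48.7333
5.699999999999983 [-0.03 -8.43  4.1 ] 49.0333
[[ 5.44 70.21 -0.05 -3.5   3.94 45.53]
 [ 5.46 70.17 -0.37 -2.75  3.31 45.78]
 [ 5.48 70.26  0.87 -4.35  3.59 46.03]
 [ 5.5  70.32  0.55 -3.35  4.26 46.28]
 [ 5.52 70.25 -0.61 -4.22  3.77 46.53]
 [ 5.54 70.25 -0.04 -3.15  3.77 46.78]
 [ 5.56 70.21 -0.37 -3.58  2.63 47.03]
 [ 5.58 70.18 -0.36 -3.42  4.06 47.28]
 [ 5.6  70.15 -0.29 -4.39  3.36 47.53]
 [ 5.62 70.12 -0.32 -6.23  3.87 47.78]
 [ 5.64 70.06 -0.58 -6.88  3.23 48.08]
 [ 5.66 70.08  0.18 -6.49  4.61 48.38]
 [ 5.68 70.09  0.17 -8.14  4.81 48.68]
 [ 5.7  70.09 -0.05 -8.13  4.08 48.98]] [[ 4.92 -3.19 39.03]
 [ 5.04 -3.28 40.53]
 [ 5.16 -3.08 42.03]
 [ 5.28 -2.86 43.53]
 [ 5.4  -3.17 45.03]]
49.0333 (np.float64(-0.032313698840618965), np.float64(-8.425785914446276), np.float64(4.102568043302847))
```

```bash
python3 - <<'E'
from c import *
from workcell import viewer
c=Crank(); c.step(-.06,v=.03); print(c.go(4.08,lim=9)); c.step(.05,v=.03); bot.sleep(.1); print(c.force(4)); c.save()
bot.release(); bot.sleep(.2); print(bot.get_opening(),bot.get_force()-c.F0)
p=bot.get_position(); bot.move_linear([p[0],p[1],.29],v=.1); print(bot.get_t(),bot.get_force()-c.F0)
bot.move_linear([.50,-.13,.33],v=.25)
bot.sleep(.2); d=viewer.get_image("scene"); cv2.imwrite("pics/s3.png",d["pixels"]); print(bot.get_t())
E
```

```text
True
(np.float64(1.7954863843860023), np.float64(-1.7063651685300956), np.float64(5.8439018401715055))
0.08528788708616639 [-1.21552516 -0.3461344   1.09637489]
56.5833 [-0.84414565  0.3391094   1.14171014]
57.6667
```

View pics/s3.png

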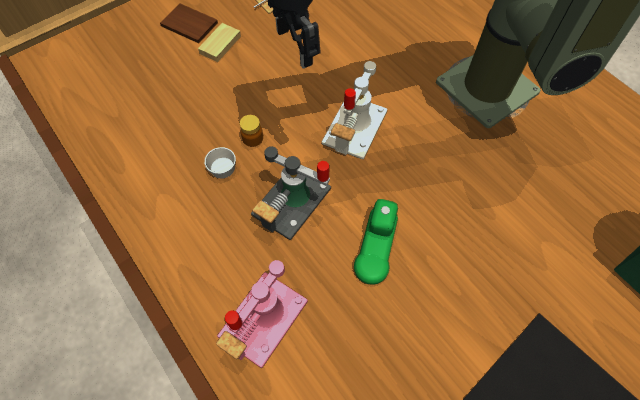

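The knob now stands free at (323,172), the gripper is clear, and the last, tin and jar are where they were. I'll hand it in.

```bash
python3 -c "
from workcell import bot
print(bot.job_done())"
```

```text
the job is handed in; nothing more can be done
None
```

I cleaned the thread in three forward strokes with quarter turns back, felt the bottom at about 8 N at the knob (limit 13 N), backed off a quarter turn, let go and handed it in at about 58 s; the verdict was not shown, and the last, tin and jar look unmoved in the final picture.

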